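# Take the snap-tab battery cover off the packing scale's indicator

## Robot

A 6-joint arm with a two-finger parallel gripper is mounted at the origin on a cart in front of the work surface, level with it; the furniture and walls round the work are solid. World frame = base frame: x ahead of the robot, y to its left, z up, the work surface at z = 0. Lengths are in m, angles in rad, forces in N, time in s.
With the tool pointing down it reaches from about 0.35 to 0.85 m from the base axis. Payload 8.1 kg.
Tool frame: the origin (TCP) lies at the very end of the fingers, on their centre line; the grasp point (between the pads) lies 19 mm behind it; x points along the fingers, y is the direction in which the jaws open and shut, and the axes are right-handed (so a half turn about x gives the same grasp; the last joint's range is limited). The gripper opens to 93 mm and grips with 3 to 60 N. Pads are 15 mm wide; open, the fingers measure 128 mm over their backs; the gripper's body (75 mm by 188 mm) begins 65 mm behind the grasp point.
Start: joints at [1.233, 0.13, 1.488, -0, 1.523, -0.085], TCP at [0.15, 0.581, 0.219] pointing down, gripper open.
Joint ranges: [-2.96, 2.96], [-0.89, 2.26], [0.02, 2.5], [-1.34, 4.48], [0, 2.73], [-2.66, 2.66]. Speed limits (rad/s): [2.39, 2.39, 2.79, 3.14, 3.14, 3.14].

## Interface

Orientations are given as a rotation vector (axis times angle).
In Python, from plant import * gives the robot as it stands. The module is installed in compiled form; this text tells all that it offers.
- The arm moves only by the tool apply_moves, never from a script. Its argument "series" is a list of rows, each an object with "jaw": the gripper's target within -1 to 1 (shut at 1, half-way at 0, fully open at -1); "linear": the shift along the tool's x, y, z normalised to -1 to 1, where 1 is 0.6 m, a list of three; "roll": the turn about the tool's x normalised to -1 to 1, where 1 is 30 degrees. A call has 1 to 20 rows; each row is the pose to reach, as a shift and turn from the pose measured when the call began, along the tool's axes at that moment; what a row does not reach only later rows make up. A row lasts 1/8 s, in which the tool goes at most 62.5 mm and 10.7 degrees, less where a joint would pass 70% of its speed; a pose out of reach is approached as far as the arm can. A call with a number of a shift or a turn outside -1 to 1 is refused whole. A call with a gripper value outside its range is refused whole. The fingers move at their own pace and stop on an object; "force" is the grip in N (left out, the last holds). Time passes only in rows, so rows that repeat a pose let the fingers close. It gives the time, the measured TCP pose, the force and the opening at its end, in the units of the state.
- read_state(): the state, without advancing time (a new reading comes with each control period).
- read_camera(name): name is "scene" or "side" or "wrist"; returns a dict with "pixels" (480x640x3 uint8, blue, green, red), "intrinsics" (3x3 intrinsics, pixels), "rvec" (rotation vector, rad) and "tvec" (3), from world to camera coordinates, as OpenCV has them; the wrist camera has in their place "tool_from_camera" (4x4, takes a point from camera to tool coordinates, whose origin is the TCP and whose axes are the tool frame's). Camera axes: x right, y down, z forward; pixel columns grow to the right and rows downward; lengths in m; the calibration is good to about 2 mm. A picture is of the moment at which its call begins: read the wrist's pose just before it. There is no depth.
- close_job(): hands the job in, once; it reports no verdict.
The state is a dict: "t": time; "q": joint angles; "dq": joint speeds; "joint_torque": joint torques, N m; "tool_pos": TCP position; "orientation": TCP orientation; "force": force on the tool from outside, world axes, zero at the start; "wrist_torque": the same for the moment, N m; "opening": finger opening in m.
Only numpy, scipy, OpenCV 4.12 (cv2) and the standard library are available. Lean on these libraries where they do the work, as an engineer would, in place of code of your own. Each camera call takes 0.05 s, during which the arm holds its last target. There are 200 camera calls.

## Task

The packing scale's indicator lies face down and its cells are flat: take the dark battery cover off it and lay it, outer side up, flat inside the blue-grey parts tray. Squeeze the cover's orange snap tab in towards its grip rib, and with the tab held in tip that end of the cover up before you draw the two tongues at its other end out of their slots. Be gentle: the old tab snaps if it is squeezed too hard, the cover must not be wrenched against the case or dropped, and the other things on the bench stay where they are.

Things in the scene. Friction and masses are not known exactly. Their poses are not given: they have to be found in the camera images.
- indicator: Weighing indicator: light grey case 130 (x) x 210 (y) x 52 mm with a dark face bezel (134 x 214 mm) below, lying face down, fixed. Origin: centre of its underside; z up; top face at z 52 mm. The battery opening in the top, x -49.5 to +46, y -33 to +33 mm, holds the cover. The tab end is at -x and roughly faces the robot.
- catch_ledge (a point): Lower edge of the case's ledge at the tab end of the opening (indicator frame -49.5, 0, 46.5 mm); the ledge runs up from here to the top face. The snap tab's catch, below the plate, sits under it with 1.5 mm of play and comes clear of it once the tab is pressed in 2 to 4 mm (6 to 11 N on the tab).
- tongue_slot (a point): Mouth of the slot at the other end of the opening (indicator frame 46, 0, 45 mm). The slot is 6 mm high (z 42 to 48), 8 mm deep towards +x, under a lip 4 mm thick; the cover's tongues reach 6 mm into it.
- battery_cover: Loose dark battery cover, about 80 g, flush in the case with about 1 mm of play. Origin: centre of the plate's underside, 49 mm above the indicator's origin when seated; axes then as the indicator's. Plate z 0 to 3, x -49 to +44, y -32 to +32 mm. Over 20 N between cover and case damages it. Laid on a flat surface its origin is 5 to 9 mm above that.
- cover_tab_end (a point): Top of the cover's plate at the tab end (cover frame -48, 0, 3 mm). Here stands the orange snap tab, a leaf 26 mm wide, 3 mm thick, up to 16 mm above the plate. Its outer face is at x -48 mm, but it has taken a set of up to 0.8 mm in or out (not measured). It springs in along +x, up to 6 mm: moves from 2.5 N, 2.2 N more per mm. Over 20 N on it breaks it.
- cover_rib (a point): Middle of the top edge of the cover's dark grip rib (cover frame -12, 0, 19 mm), which the tab is squeezed towards: 4 mm thick (x -14 to -10), 40 mm long across the cover, 16 mm high over the plate. Outer face of the tab to far face of the rib: 38 mm (37 to 39).
- cover_tongues (a point): Between the tips of the cover's two tongues (cover frame 52, 0, -4 mm), at y -18 and +18 mm, 3 mm thick, under the lip. They lift out of their slots only like this: with the tab held in, tip the tab end up 13 mm or more about the tongues, draw the cover 7 mm or more towards its -x, and lift it off.
- parts_tray: Shallow blue-grey open parts tray, 190 (x) x 140 (y) x 16 mm outside, walls 4 mm, floor 4 mm thick, fixed and empty; it stands to the left or the right of the indicator. Origin: centre of its underside, z up.
- fresh_cells: Bystander: four fresh green and brass cells side by side in a clear sleeve, lying flat, 51 x 59 x 15 mm. Origin: centre of its underside.
- tape_roll: Roll of brown packing tape, fixed, lying flat, 98 mm across, 48 mm high, on the other side of the indicator from the tray. Origin: centre of its underside.
- red_marker: Bystander: red and white felt marker lying on the bench, 15 x 118 x 16 mm, long along its y. Origin: centre of its underside.
- rubber_stamp: Bystander: wooden rubber stamp standing on its pad, 30 x 56 x 71 mm with its turned handle. Origin: centre of its underside.
Not all that is in view belongs to the job. What is shaped like the battery_cover but green is not meant.

How it is judged:
By the outcome, as a careful person would: the job done as asked, in the order asked, and still so for the second after the job is handed in, with the robot touching nothing.
It also fails if it takes over 51 s, if anything falls off the work surface, if the arm or the gripper's body presses on something with over 40 N, if the wrist force passes 120 N, or if a joint passes its speed limit or range.

## Working session

There is one attempt and no reset: what is moved stays moved. The work goes in short steps, Python scripts to look and compute and a tool call to move; the robot and the scene stay as the last step left them, time stands still between calls to the robot, and variables do not carry over. Pictures are saved under pics/ and viewed, about 8 in all and at most 12, crops included, and the job is handed in when it is done.

Besides the shell and the picture viewer there is one more tool, called after "Emit:" as name(argument=value, ...) on one line, values as JSON. apply_moves: Moves the arm, as the interface text tells. Its arguments: {"type":"object","properties":{"series":{"type":"array"},"force":{"type":"number"}},"required":["series"]}

```bash
mkdir -p pics
cat > h.py <<'E'
from plant import *
import numpy as np, cv2
from scipy.spatial.transform import Rotation as R
def cam(n,save=None):
    s=read_state(); c=read_camera(n)
    if n=='wrist':
        T=np.array(c['tool_from_camera']); W=np.eye(4); W[:3,:3]=R.from_rotvec(s['orientation']).as_matrix(); W[:3,3]=s['tool_pos']
        M=W@T; 
    else:
        M=np.eye(4); r=cv2.Rodrigues(np.array(c['rvec'],float))[0]; M[:3,:3]=r.T; M[:3,3]=-r.T@np.array(c['tvec'],float).ravel()
    K=np.array(c['intrinsics'],float)
    if save: cv2.imwrite('pics/'+save,c['pixels']); np.savez('pics/'+save[:-4]+'.npz',K=K,M=M)
    return c['pixels'],K,M
def load(n):
    d=np.load('pics/'+n+'.npz'); return cv2.imread('pics/'+n+'.png'),d['K'],d['M']
def ray(uv,K,M,z):
    uv=np.atleast_2d(np.array(uv,float)); d=np.c_[uv,np.ones(len(uv))]@np.linalg.inv(K).T@M[:3,:3].T
    return M[:3,3]+d*((z-M[2,3])/d[:,2])[:,None]
def proj(P,K,M):
    p=(np.atleast_2d(P)-M[:3,3])@M[:3,:3]@K.T; return p[:,:2]/p[:,2:]
E
python3 - <<'E'
from h import *
s=read_state(); print(s)
ims=[cam(n,n+'0.png') for n in ('scene','side','wrist')]
for i in ims: print(i[2].round(3).tolist(), i[1][0,0])
E
```

```text
{'t': 0.0, 'q': array([ 1.23265849e+00,  1.31141361e-01,  1.48927885e+00,  1.71575257e-05,
        1.52297540e+00, -8.54124143e-02]), 'dq': array([ 0.00097974,  0.00138654,  0.00094119,  0.00078301,  0.00085772,
       -0.00143098]), 'joint_torque': array([-8.71763461e-07, -5.59813285e+01, -4.91774011e+01,  7.68032460e-02,
        3.52763711e-02, -1.29236601e-04]), 'tool_pos': array([0.14981889, 0.58041531, 0.2175995 ]), 'orientation': array([ 0.19702137,  1.56207158, -0.19979071]), 'force': array([ 0.30131065,  0.46144706, -0.70669481]), 'wrist_torque': array([-0.0275464 ,  0.01930313, -0.00680278]), 'opening': 0.0931314767421599}
[[0.672, -0.341, 0.657, -0.173], [-0.74, -0.278, 0.612, -0.758], [-0.026, -0.898, -0.44, 0.567], [0.0, 0.0, 0.0, 1.0]] 443.7570154636991
[[-0.984, -0.081, 0.157, 0.371], [-0.175, 0.567, -0.804, 0.859], [-0.024, -0.819, -0.573, 0.743], [0.0, 0.0, 0.0, 1.0]] 444.8196443252909
[[0.252, 0.94, 0.232, 0.086], [0.968, -0.244, -0.062, 0.597], [-0.002, 0.24, -0.971, 0.385], [0.0, 0.0, 0.0, 1.0]] 338.1162128349031
```

View pics/scene0.png

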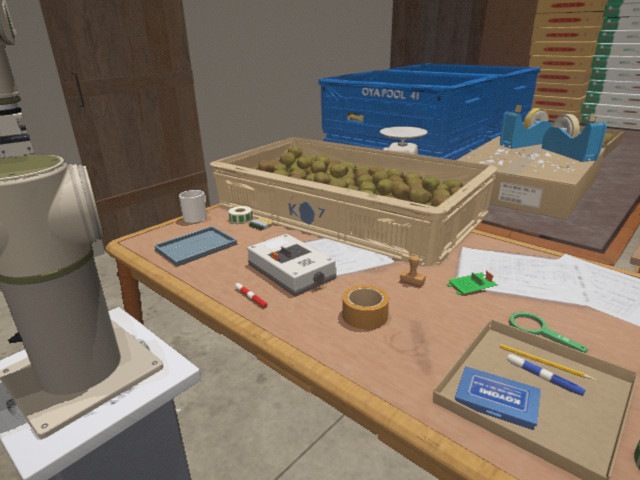

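View pics/side0.png

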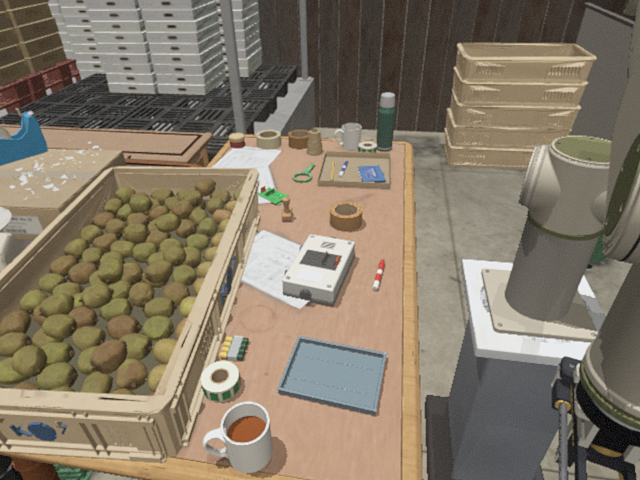

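The scene view shows the indicator at about (292,262), the tray to its left at (196,245), and the tape roll at (366,306). The marker is at (251,295) and the green decoy at (472,283). The side view agrees: indicator (320,268), tray (334,373), cells (235,347).

Run:
```python
from h import *
a,K,M=load('scene0'); b,K2,M2=load('side0')
def quad(mask,name,K,M,z):
    cs,_=cv2.findContours(mask,cv2.RETR_EXTERNAL,cv2.CHAIN_APPROX_NONE); c=max(cs,key=cv2.contourArea)
    r=cv2.minAreaRect(c); ap=cv2.approxPolyDP(cv2.convexHull(c),4,True)[:,0]
    print(name,cv2.contourArea(c),ap.tolist(),ray(ap,K,M,z).round(3)[:,:2].tolist())
h=cv2.cvtColor(b,cv2.COLOR_BGR2HSV); x=np.zeros(h.shape[:2],np.uint8); x[325:420,265:395]=255
quad(cv2.inRange(h,(90,50,40),(120,255,255))&x,'tray side',K2,M2,.016)
h1=cv2.cvtColor(a,cv2.COLOR_BGR2HSV); x=np.zeros(h.shape[:2],np.uint8); x[220:270,145:245]=255
quad(cv2.inRange(h1,(90,50,40),(120,255,255))&x,'tray scene',K,M,.016)
x[:]=0;x[230:305,280:360]=255
quad(cv2.inRange(h,(0,0,150),(180,40,255))&x,'ind side',K2,M2,.052)
x[:]=0;x[230:295,243:340]=255
quad(cv2.inRange(h1,(0,0,150),(180,40,255))&x,'ind scene',K,M,.052)
# crate rim/corners rough
print('crate side', ray([[260,172],[180,425]],K2,M2,0.12).round(3).tolist(), 'cup',ray([[240,470]],K2,M2,0).round(3).tolist())
c1=cv2.resize(a[215:315,220:360],None,fx=4,fy=4,interpolation=cv2.INTER_CUBIC)
c2=cv2.resize(b[225:315,270:390],None,fx=4.4,fy=4.4,interpolation=cv2.INTER_CUBIC)
hh=400; c2=c2[:396]; o=np.zeros((800-4,560,3),np.uint8); o[:400,:560]=c1; o[400:,:528]=c2
cv2.imwrite('pics/c1.png',o[:600+196] if 0 else cv2.resize(o,None,fx=.75,fy=.75))
```

```text
Traceback (most recent call last):
ValueError: max() iterable argument is empty
```

```bash
cat > m.py <<'E'
from h import *
a,K,M=load('scene0'); b,K2,M2=load('side0')
def quad(mask,name,K,M,z):
    cs,_=cv2.findContours(mask,cv2.RETR_EXTERNAL,cv2.CHAIN_APPROX_NONE)
    if not cs: print(name,'none'); return
    c=max(cs,key=cv2.contourArea)
    ap=cv2.approxPolyDP(cv2.convexHull(c),4,True)[:,0]
    print(name,cv2.contourArea(c),ap.tolist(),ray(ap,K,M,z).round(3)[:,:2].tolist())
h=cv2.cvtColor(b,cv2.COLOR_BGR2HSV);h1=cv2.cvtColor(a,cv2.COLOR_BGR2HSV)
print(h[375,335],h1[245,196],h[285,325],h1[255,262])
def box(r0,r1,c0,c1):
    x=np.zeros(h.shape[:2],np.uint8); x[r0:r1,c0:c1]=255; return x
quad(cv2.inRange(h,(80,25,20),(130,255,255))&box(325,420,265,395),'tray side',K2,M2,.016)
quad(cv2.inRange(h1,(80,25,20),(130,255,255))&box(220,270,145,245),'tray scene',K,M,.016)
quad(cv2.inRange(h,(0,0,140),(180,45,255))&box(230,305,280,360),'ind side',K2,M2,.052)
quad(cv2.inRange(h1,(0,0,140),(180,45,255))&box(230,295,243,340),'ind scene',K,M,.052)
print('crate side', ray([[260,172],[180,425]],K2,M2,0.12).round(3).tolist(), 'cup',ray([[240,470]],K2,M2,0).round(3).tolist())
c1=cv2.resize(a[225:300,235:345],None,fx=5,fy=5,interpolation=cv2.INTER_CUBIC)[:,:550]
c2=cv2.resize(b[230:305,275:385],None,fx=5,fy=5,interpolation=cv2.INTER_CUBIC)
cv2.imwrite('pics/c1.png',cv2.resize(np.vstack([c1,c2]),None,fx=.8,fy=.8))
E
python3 m.py
```

```text
[ 98  39 165] [ 99  47 156] [ 24  11 232] [ 18  15 222]
tray side 5436.5 [[385, 353], [375, 411], [278, 389], [299, 336]] [[0.344, 0.217], [0.357, 0.358], [0.545, 0.339], [0.531, 0.198]]
tray scene 1504.5 [[235, 239], [179, 264], [155, 246], [210, 227]] [[0.532, 0.206], [0.341, 0.2], [0.357, 0.349], [0.538, 0.336]]
ind side 3485.5 [[354, 242], [332, 299], [280, 301], [280, 236], [314, 234]] [[0.443, -0.124], [0.471, 0.109], [0.587, 0.133], [0.648, -0.124], [0.556, -0.147]]
ind scene 2463.5 [[248, 247], [284, 234], [339, 242], [339, 275], [293, 278]] [[0.477, 0.078], [0.594, 0.062], [0.651, -0.088], [0.516, -0.198], [0.438, -0.126]]
crate side [[0.766, -0.369, 0.12], [0.655, 0.502, 0.12]] cup [[0.574, 0.495, 0.0]]
```

View pics/c1.png

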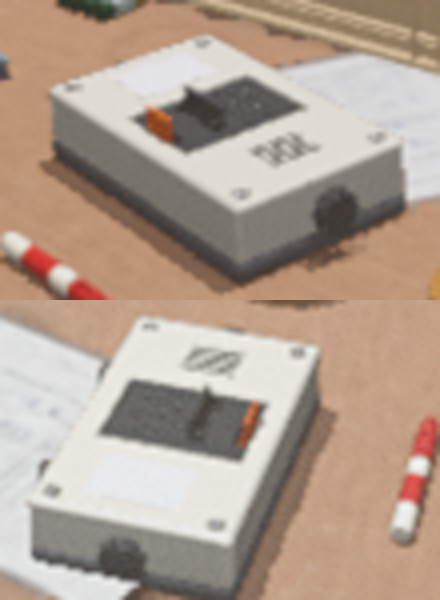

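The crops show the indicator's orange tab on the robot side with the rib behind it. The top-face corners are clear in both: scene (248,247), (285,234), (336,262), (295,278); side (310,235), (354,242), (333,292), (283,282).

Run:
```python
from h import *
a,K,M=load('scene0'); b,K2,M2=load('side0')
P=ray([[248,247],[285,234.5],[335.7,262],[295,278]],K,M,.052); Q=ray([[333,292],[283,282],[310,235],[354.5,242]],K2,M2,.052)
for X in (P,Q):
    print(X[:,:2].round(3).tolist(),X.mean(0).round(4)); e=X[1]-X[0]+X[2]-X[3]; l=X[0]-X[3]+X[1]-X[2]; print(np.degrees(np.arctan2(e[1],e[0])),np.degrees(np.arctan2(-l[0],l[1])),np.linalg.norm(e)/2,np.linalg.norm(l)/2)
s=read_state(); Rm=R.from_rotvec(s['orientation']).as_matrix(); print(Rm.round(3))
c=(P.mean(0)+Q.mean(0))/2; t=np.array([c[0]-.0,c[1],.28])-s['tool_pos']; print(t, Rm.T@t/.6)
t=read_camera('wrist')['tool_from_camera'];print(np.array(t).round(3))
```

```text
[[0.477, 0.078], [0.593, 0.057], [0.559, -0.152], [0.441, -0.129]] [ 0.5177 -0.0367  0.052 ]
-10.433107813320376 -9.507612450189912 0.11929549688576992 0.21122734637588436
[[0.472, 0.084], [0.595, 0.067], [0.566, -0.14], [0.442, -0.124]] [ 0.5187 -0.0284  0.052 ]
-7.820872398336135 -8.10361791372589 0.12517724683835232 0.20993329517464118
[[-0.     0.25   0.968]
 [-0.001  0.968 -0.25 ]
 [-1.    -0.001 -0.   ]]
[ 0.36826787 -0.61310098  0.06216742] [-0.1025099  -0.83594981  0.84987497]
[[ 0.    -0.24   0.971 -0.167]
 [ 1.    -0.002 -0.001  0.   ]
 [ 0.002  0.971  0.24  -0.066]
 [ 0.     0.     0.     1.   ]]
```

Emit:
apply_moves(series=[{"jaw": -1,"linear": [-0.104,0,0],"roll": 0},{"jaw": -1,"linear": [-0.104,-0.42,0.385],"roll": 1},{"jaw": -1,"linear": [-0.104,-0.42,0.385],"roll": 1},{"jaw": -1,"linear": [-0.104,-0.42,0.385],"roll": 1},{"jaw": -1,"linear": [-0.104,-0.42,0.385],"roll": 1},{"jaw": -1,"linear": [-0.104,-0.42,0.385],"roll": 1},{"jaw": -1,"linear": [-0.104,-0.42,0.385],"roll": 1},{"jaw": -1,"linear": [-0.104,-0.42,0.385],"roll": 1}])

```text
t: 1.2
tool_pos: [0.3114, 0.2775, 0.2807]
orientation: [0.609, 1.483, -0.61]
force: [-0.2, 0.9, 0.0]
opening: 0.0925
```

```bash
cat > go.py <<'E'
import sys
from h import *
# target tcp x y z, jaw yaw deg
s=read_state(); Rm=R.from_rotvec(s['orientation']).as_matrix()
t=np.array([float(v) for v in sys.argv[1:4]]); y=float(sys.argv[4])
yaw=np.degrees(np.arctan2(Rm[1,1],Rm[0,1]))
print('t',s['t'],'pos',s['tool_pos'].round(4),'yaw',yaw.round(2),'F',s['force'].round(1),'op',round(s['opening'],4),'tilt',Rm[:,0].round(4))
print('linear',(Rm.T@(t-s['tool_pos'])/.6).round(4),'roll',(yaw-y)/30)
E
python3 go.py .47 -.03 .28 -9; python3 -c "
from h import *
cam('wrist','w1.png')"
```

```text
t 1.2 pos [0.3114 0.2775 0.2807] yaw 45.31 F [-0.2  0.9  0. ] op 0.0925 tilt [ 2.e-04 -1.e-03 -1.e+00]
linear [ 0.0018 -0.1784  0.5483] roll 1.8101731572831605
```

Emit:
apply_moves(series=[{"jaw": -1,"linear": [0,-0.09,0.27],"roll": 0.9},{"jaw": -1,"linear": [0,-0.09,0.27],"roll": 0.9},{"jaw": -1,"linear": [0,-0.09,0.27],"roll": 0.9},{"jaw": -1,"linear": [0,-0.178,0.548],"roll": 0.9},{"jaw": -1,"linear": [0,-0.178,0.548],"roll": 0.9},{"jaw": -1,"linear": [0,-0.178,0.548],"roll": 0.9},{"jaw": -1,"linear": [0,-0.178,0.548],"roll": 0.9}])

```text
t: 2.12
tool_pos: [0.4708, -0.0298, 0.28]
orientation: [0.971, 1.344, -0.973]
force: [0.3, -0.2, 0.4]
opening: 0.0931
```

Emit:
apply_moves(series=[{"jaw": -1,"linear": [0,0,0],"roll": 0.91},{"jaw": -1,"linear": [0,0,0],"roll": 0.91},{"jaw": -1,"linear": [0,0,0],"roll": 0.91},{"jaw": -1,"linear": [0,0,0],"roll": 0.91}])

```text
t: 2.62
tool_pos: [0.4708, -0.0279, 0.2799]
orientation: [1.322, 1.133, -1.324]
force: [0.7, 0.1, 0.0]
opening: 0.0929
```

```bash
python3 -c "
from h import *
cam('wrist','w2.png')
a=cv2.imread('pics/w1.png');b=cv2.imread('pics/w2.png')
cv2.imwrite('pics/w1s.png',cv2.resize(a,(400,300)))
"; python3 go.py .47 -.03 .28 -9
```

```text
t 2.675 pos [ 0.4708 -0.0281  0.28  ] yaw -8.81 F [-0.1  0.9  0.2] op 0.0929 tilt [-0.0019 -0.     -1.    ]
linear [-0.0001 -0.0009  0.0033] roll 0.006208251043368603
```

View pics/w2.png

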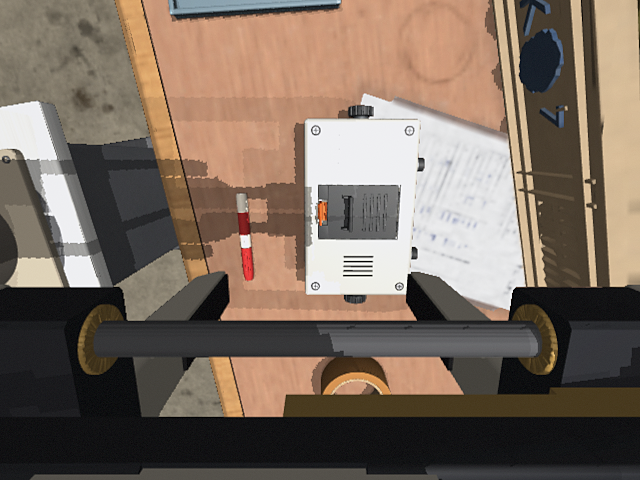

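View pics/w1.png

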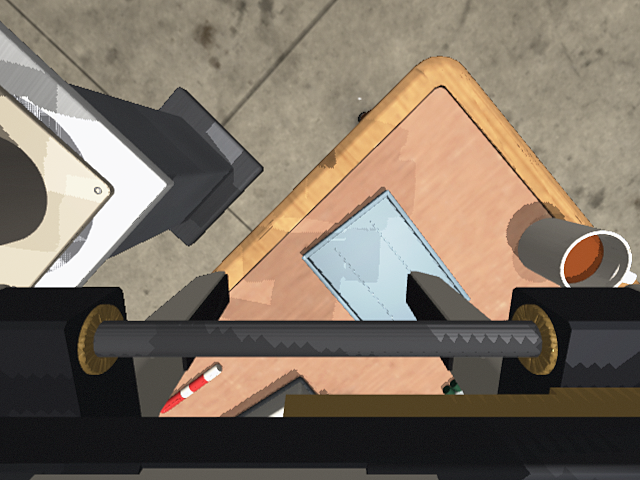

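Wrist view w2 shows the case at (305–420, 118–296), with the cover at (318–401, 184–240), the orange tab at (322,212) and the rib at (347,212). In w1 the tray's corners are near (387,190), (303,257) and (468,298).

```bash
cat > meas.py <<'E'
import sys
from h import *
b,K,M=load(sys.argv[1]); zt=.052
h=cv2.cvtColor(b,cv2.COLOR_BGR2HSV)
def big(m):
    cs,_=cv2.findContours(m,cv2.RETR_EXTERNAL,cv2.CHAIN_APPROX_NONE); return max(cs,key=cv2.contourArea)
def rep(n,c,z):
    r=cv2.boxPoints(cv2.minAreaRect(c)); P=ray(r,K,M,z)[:,:2]; e=P[1]-P[0]; f=P[2]-P[1]
    print(n,r.round(1).tolist(),'ctr',P.mean(0).round(4),'sides',np.linalg.norm(e).round(4),np.degrees(np.arctan2(e[1],e[0])).round(2),np.linalg.norm(f).round(4),np.degrees(np.arctan2(f[1],f[0])).round(2)); return P
m=cv2.inRange(h,(0,0,180),(180,35,255)); m[:,:int(sys.argv[2])]=0; m[:,int(sys.argv[3]):]=0; m[int(sys.argv[4]):]=0
c=big(m); rep('case',c,zt)
o=cv2.inRange(h,(3,130,90),(20,255,255)); inside=np.zeros_like(o); cv2.fillPoly(inside,[cv2.convexHull(c)],255)
rep('tab',big(o&inside),.066)
d=cv2.inRange(h,(0,0,0),(180,255,110))|o
d=cv2.morphologyEx(d&inside,cv2.MORPH_CLOSE,np.ones((7,7))); d=cv2.morphologyEx(d,cv2.MORPH_OPEN,np.ones((9,9)))
rep('cover',big(d),.052)
E
python3 meas.py w2 290 425 310
python3 - <<'E'
from h import *
b,K,M=load('w2')
cv2.imwrite('pics/z2.png',cv2.resize(b[170:255,300:415],None,fx=6,fy=6,interpolation=cv2.INTER_CUBIC))
b,K,M=load('w1'); print(ray([[387,190],[303,257],[468,298]],K,M,.016).round(4).tolist())
E
```

```text
case [[305.0, 93.0], [424.0, 93.0], [424.0, 294.0], [305.0, 294.0]] ctr [ 0.528  -0.0194] sides 0.1291 -9.01 0.2343 -94.66
tab [[318.0, 202.0], [326.0, 202.0], [326.0, 225.0], [318.0, 225.0]] ctr [ 0.4768 -0.0245] sides 0.009 -8.98 0.0264 -98.64
cover [[318.0, 185.0], [397.0, 185.0], [397.0, 238.0], [318.0, 238.0]] ctr [ 0.5182 -0.0315] sides 0.0913 -8.99 0.063 -95.75
[[0.3557, 0.3583, 0.016], [0.3429, 0.2197, 0.016], [0.5436, 0.3387, 0.016]]
```

View pics/z2.png

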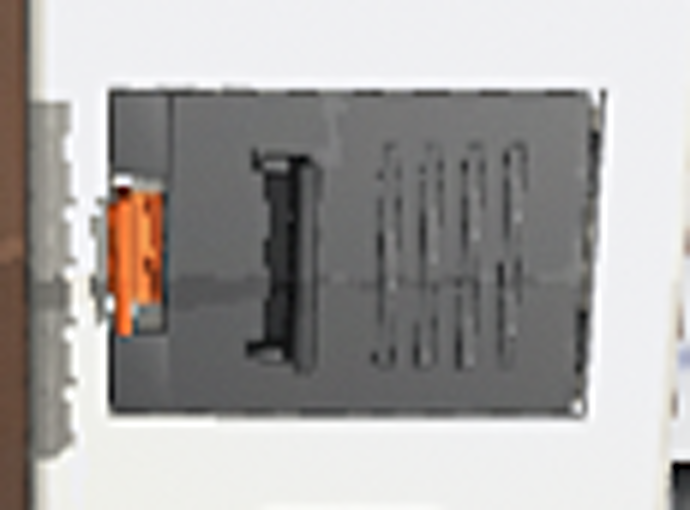

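The crop shows the opening at (318,185)–(400,185)–(397.5,239)–(318,239), with the tab at its left end.

Run:
```python
from h import *
b,K,M=load('w2')
P=ray([[318,185],[400.4,185],[397.5,238.8],[318.2,238.6]],K,M,.052)[:,:2]
e=(P[1]-P[0]+P[2]-P[3])/2; f=(P[0]-P[3]+P[1]-P[2])/2
print(P.round(4).tolist(),np.linalg.norm(e),np.degrees(np.arctan2(e[1],e[0])),np.linalg.norm(f),np.degrees(np.arctan2(-f[0],f[1])),P.mean(0))
C=ray([[305,119],[419,119],[407.5,294.5],[306,294]],K,M,.052)[:,:2]; print(C.round(4).tolist(),C.mean(0))
print(M[:3,3])
# tab, rib mid lines
print('tab outer top',ray([[318.2,213]],K,M,.068),'rib top?',ray([[349,213],[353,213]],K,M,.068))
```

```text
[[0.4772, 0.0069], [0.5712, -0.008], [0.5615, -0.0711], [0.4675, -0.0561]] 0.09519105063712917 -9.054151979982096 0.06380183677929964 -8.739753114446804 [ 0.51933723 -0.032071  ]
[[0.4742, 0.0804], [0.5985, 0.0607], [0.5667, -0.1445], [0.4413, -0.1241]] [ 0.52018604 -0.03189321]
[0.4818183  0.03747036 0.44685965]
tab outer top [[ 0.47270681 -0.02285636  0.068     ]] rib top? [[ 0.50710997 -0.02829276  0.068     ]
 [ 0.51157712 -0.02899866  0.068     ]]
```

```bash
python3 go.py .4936 -.0279 .085 -9
```

```text
t 2.675 pos [ 0.4708 -0.0281  0.28  ] yaw -8.81 F [-0.1  0.9  0.2] op 0.0929 tilt [-0.0019 -0.     -1.    ]
linear [ 0.3248  0.0381 -0.0063] roll 0.006208251043368603
```

Emit:
apply_moves(series=[{"jaw": -0.3,"linear": [0.1,0.038,-0.006],"roll": 0.006},{"jaw": -0.3,"linear": [0.2,0.038,-0.006],"roll": 0.006},{"jaw": -0.3,"linear": [0.28,0.038,-0.006],"roll": 0.006},{"jaw": -0.3,"linear": [0.325,0.038,-0.006],"roll": 0.006},{"jaw": -0.3,"linear": [0.325,0.038,-0.006],"roll": 0.006},{"jaw": -0.3,"linear": [0.325,0.038,-0.006],"roll": 0.006}], force=3)

```text
t: 3.42
tool_pos: [0.4945, -0.0278, 0.0864]
orientation: [1.323, 1.132, -1.323]
force: [0.2, 0.4, -0.3]
opening: 0.0604
```

```bash
python3 go.py .4936 -.0279 .055 -9
python3 - <<'E'
from h import *
b,K,M=cam('wrist','w3.png'); c,_,_=cam('side','s3.png')
cv2.imwrite('pics/z3.png',np.vstack([cv2.resize(b[150:390,150:500],None,fx=1.6,fy=1.2),cv2.resize(c[225:300,280:380],(560,300),interpolation=cv2.INTER_CUBIC)]))
E
```

```text
t 3.425 pos [ 0.4945 -0.0278  0.0864] yaw -8.9 F [ 0.2  0.4 -0.3] op 0.0604 tilt [-1.e-04 -2.e-04 -1.e+00]
linear [ 0.0524 -0.0014  0.0004] roll 0.0032356531073685227
```

View pics/z3.png

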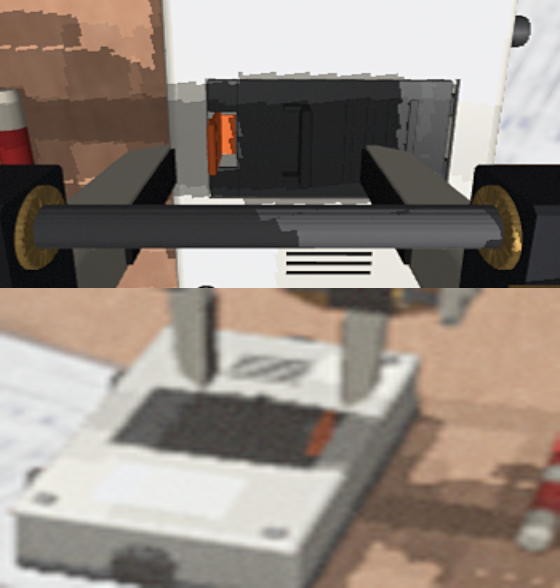

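The fingers straddle the tab and rib: tab outer top edge at pixel ~(279.5,271), rib far edge at ~(344,271).

Run:
```python
from h import *
b,K,M=load('w3'); s=read_state(); Rm=R.from_rotvec(s['orientation']).as_matrix()
for u in (279.5,280.5,337,339,342,344,346):
    p=ray([[u,271]],K,M,.068)[0]; print(u,p.round(4),(Rm.T@(p-s['tool_pos'])).round(4))
g=b[255:290,330:352].mean(2).astype(int); print(b[262,275:300,2],b[262,275:300,0]); print(g[::5])
```

```text
279.5 [ 0.4738 -0.0219  0.068 ] [ 0.019  -0.022  -0.0028]
280.5 [ 0.4743 -0.022   0.068 ] [ 0.019  -0.0215 -0.0028]
337 [ 0.5066 -0.0271  0.068 ] [ 0.019   0.0112 -0.0028]
339 [ 0.5077 -0.0272  0.068 ] [ 0.019   0.0123 -0.0028]
342 [ 0.5094 -0.0275  0.068 ] [ 0.019   0.014  -0.0028]
344 [ 0.5105 -0.0277  0.068 ] [ 0.019   0.0152 -0.0028]
346 [ 0.5117 -0.0279  0.068 ] [ 0.0191  0.0164 -0.0028]
[119 119 120 115  99 120 134 130 113  91 107 100  99 169 250 238 236 238
 241 235 118 130  91  37  72] [111 110 114 108  29  17  27  24  21  16  20  19  21  38  62  58  59  60
  60  53  22  33  48  46  77]
[[35 34 35 33 35 35 33 14 23 33 30 30 33 33 28 27 35 33 33 33 32 34]
 [35 33 35 33 32 34 31 14 23 34 31 34 31 29 28 27 34 36 33 33 36 33]
 [33 32 34 34 35 32 28 15 24 30 34 30 31 31 29 29 37 32 35 33 31 33]
 [32 34 34 34 36 34 26 15 22 31 33 30 34 29 28 36 34 33 36 34 34 32]
 [34 32 35 35 34 36 27 10 26 32 31 31 33 28 27 35 34 33 34 30 35 34]
 [33 34 34 32 32 31 20 16 27 30 31 34 33 27 26 33 33 34 34 33 33 32]
 [35 35 35 32 34 33 22 17 29 32 37 33 32 32 24 35 36 31 35 34 33 33]]
```

Emit:
apply_moves(series=[{"jaw": -0.3,"linear": [0.02,-0.003,-0.003],"roll": 0.003},{"jaw": -0.3,"linear": [0.04,-0.003,-0.003],"roll": 0.003},{"jaw": -0.3,"linear": [0.052,-0.003,-0.003],"roll": 0.003},{"jaw": -0.3,"linear": [0.052,-0.003,-0.003],"roll": 0.003},{"jaw": -0.3,"linear": [0.052,-0.003,-0.003],"roll": 0.003},{"jaw": 0.0,"linear": [0.052,-0.003,-0.003],"roll": 0.003},{"jaw": 0.05,"linear": [0.052,-0.003,-0.003],"roll": 0.003},{"jaw": 0.1,"linear": [0.052,-0.003,-0.003],"roll": 0.003},{"jaw": 0.15,"linear": [0.052,-0.003,-0.003],"roll": 0.003},{"jaw": 0.2,"linear": [0.052,-0.003,-0.003],"roll": 0.003},{"jaw": 0.3,"linear": [0.052,-0.003,-0.003],"roll": 0.003},{"jaw": 0.3,"linear": [0.052,-0.003,-0.003],"roll": 0.003}], force=3)

```text
t: 5.03
tool_pos: [0.4933, -0.026, 0.0557]
orientation: [1.324, 1.13, -1.324]
force: [-4.2, 1.0, 2.7]
opening: 0.0366
```

```bash
python3 go.py .4936 -.0279 .055 -9
```

```text
t 5.025 pos [ 0.4933 -0.026   0.0557] yaw -9.03 F [-4.2  1.   2.7] op 0.0366 tilt [ 7.e-04 -4.e-04 -1.e+00]
linear [0.0012 0.0011 0.0031] roll -0.0010425474132292223
```

Emit:
apply_moves(series=[{"jaw": 0.3,"linear": [0,-0.001,0],"roll": 0},{"jaw": 0.3,"linear": [0,-0.001,0],"roll": 0},{"jaw": 0.3,"linear": [0,-0.001,0],"roll": 0},{"jaw": 0.3,"linear": [0,-0.001,0],"roll": 0}], force=7)

```text
t: 5.52
tool_pos: [0.4928, -0.0259, 0.0558]
orientation: [1.325, 1.129, -1.324]
force: [0.4, -0.7, -0.9]
opening: 0.0359
```

```bash
python3 go.py .4936 -.0279 .055 -9
```

```text
t 5.525 pos [ 0.4928 -0.0259  0.0558] yaw -9.04 F [ 0.4 -0.7 -0.9] op 0.0359 tilt [ 1.e-03 -4.e-04 -1.e+00]
linear [0.0013 0.0018 0.0031] roll -0.0011806325413437216
```

Emit:
apply_moves(series=[{"jaw": 0.4,"linear": [0,0,0],"roll": 0},{"jaw": 0.4,"linear": [0,0,0],"roll": 0},{"jaw": 0.4,"linear": [0,0,0],"roll": 0},{"jaw": 0.4,"linear": [0,0,0],"roll": 0}], force=12)

```text
t: 6.02
tool_pos: [0.493, -0.026, 0.0559]
orientation: [1.325, 1.129, -1.324]
force: [2.7, 0.2, -0.1]
opening: 0.0335
```

```bash
python3 go.py .4936 -.0279 .055 -9
```

```text
t 6.025 pos [ 0.493  -0.026   0.0559] yaw -9.03 F [ 2.7  0.2 -0.1] op 0.0335 tilt [ 1.3e-03 -5.0e-04 -1.0e+00]
linear [0.0014 0.0015 0.003 ] roll -0.0011120686746156848
```

Emit:
apply_moves(series=[{"jaw": 0.4,"linear": [0,0.001,0],"roll": 0},{"jaw": 0.4,"linear": [-0.003,0.001,0],"roll": 0},{"jaw": 0.4,"linear": [-0.006,0.002,0],"roll": 0},{"jaw": 0.4,"linear": [-0.006,0.002,0],"roll": 0}])

```text
t: 6.52
tool_pos: [0.4935, -0.026, 0.059]
orientation: [1.324, 1.13, -1.325]
force: [-0.1, 0.6, -3.5]
opening: 0.0335
```

```bash
python3 go.py .4936 -.0279 .055 -9
```

```text
t 6.525 pos [ 0.4935 -0.026   0.059 ] yaw -9.03 F [-0.1  0.6 -3.5] op 0.0335 tilt [-0.e+00 -3.e-04 -1.e+00]
linear [0.0067 0.0006 0.003 ] roll -0.0011539758741802685
```

Emit:
apply_moves(series=[{"jaw": 0.4,"linear": [-0.003,0.0005,0],"roll": 0},{"jaw": 0.4,"linear": [-0.006,0.001,0],"roll": 0},{"jaw": 0.4,"linear": [-0.009,0.002,0],"roll": 0},{"jaw": 0.4,"linear": [-0.009,0.002,0],"roll": 0}])

```text
t: 7.02
tool_pos: [0.4947, -0.0262, 0.0646]
orientation: [1.324, 1.13, -1.325]
force: [-0.0, -0.5, -3.9]
opening: 0.0336
```

```bash
python3 go.py .4936 -.0279 .055 -9
python3 - <<'E'
from h import *
b,K,M=cam('wrist','w4.png'); c,_,_=cam('side','s4.png'); d,_,_=cam('scene','sc4.png')
cv2.imwrite('pics/z4.png',np.vstack([cv2.resize(d[220:295,240:340],(560,280),interpolation=cv2.INTER_CUBIC),cv2.resize(c[225:300,280:380],(560,300),interpolation=cv2.INTER_CUBIC)]))
E
```

```text
t 7.025 pos [ 0.4947 -0.0262  0.0646] yaw -9.04 F [-0.  -0.5 -3.9] op 0.0336 tilt [-1.e-04 -3.e-04 -1.e+00]
linear [ 0.016  -0.0014  0.003 ] roll -0.0011782745276509724
```

View pics/z4.png

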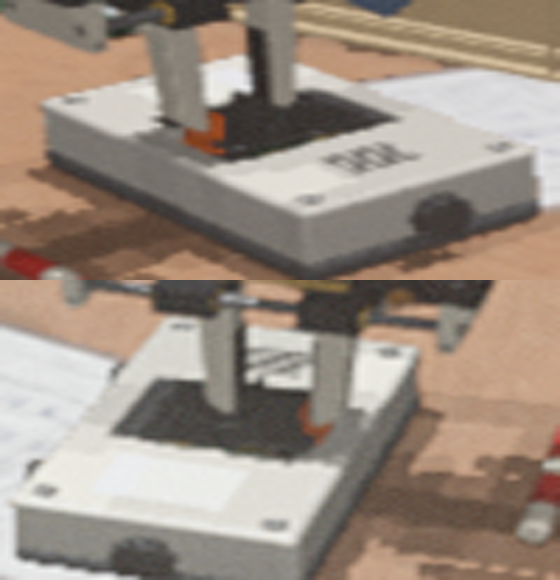

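Fingers hold the tab (orange at (205,135) in the top crop) and the rib. The tip-up is hard to judge from here, but the low steady 4 N suggests it is tipping. I'll continue and check by wrist camera.

Emit:
apply_moves(series=[{"jaw": 0.4,"linear": [-0.003,0.001,0],"roll": 0},{"jaw": 0.4,"linear": [-0.006,0.002,0],"roll": 0},{"jaw": 0.4,"linear": [-0.009,0.003,0],"roll": 0},{"jaw": 0.4,"linear": [-0.009,0.003,0],"roll": 0}])

```text
t: 7.68
tool_pos: [0.4964, -0.0265, 0.07]
orientation: [1.324, 1.13, -1.325]
force: [-2.0, 0.8, -4.1]
opening: 0.0334
```

```bash
python3 go.py .4936 -.0279 .055 -9
python3 - <<'E'
from h import *
b,K,M=cam('wrist','w5.png'); a=cv2.imread('pics/w4.png')
f=lambda i:cv2.resize(i[190:350,200:440],None,fx=2.5,fy=1.85,interpolation=cv2.INTER_CUBIC)
cv2.imwrite('pics/z5.png',np.vstack([f(a),f(b)]))
E
```

```text
t 7.675 pos [ 0.4964 -0.0265  0.07  ] yaw -9.03 F [-2.   0.8 -4.1] op 0.0334 tilt [-2.e-04 -3.e-04 -1.e+00]
linear [ 0.0251 -0.0043  0.003 ] roll -0.0011461368185673967
```

View pics/z5.png

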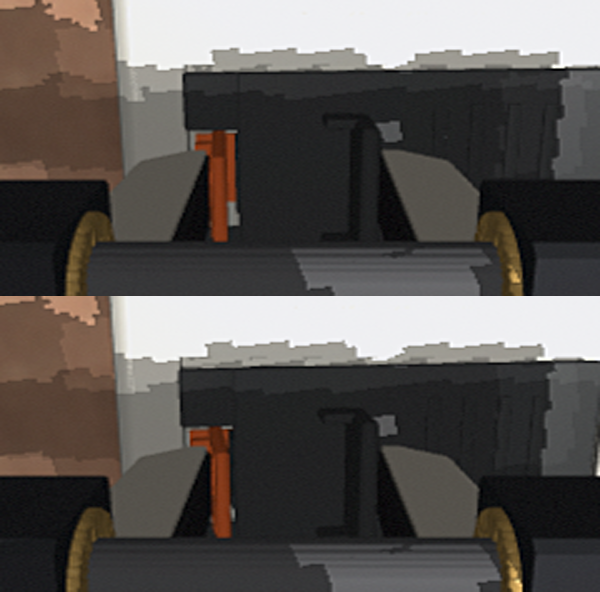

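The wrist view shows the cover held and tipped: its long edge now slopes, and the tab and rib are unchanged relative to the fingers. Next I draw it toward -x.

Emit:
apply_moves(series=[{"jaw": 0.4,"linear": [-0.001,-0.004,0],"roll": 0},{"jaw": 0.4,"linear": [-0.001,-0.008,0],"roll": 0},{"jaw": 0.4,"linear": [-0.002,-0.012,0],"roll": 0},{"jaw": 0.4,"linear": [-0.003,-0.016,0],"roll": 0},{"jaw": 0.4,"linear": [-0.003,-0.02,0],"roll": 0},{"jaw": 0.4,"linear": [-0.003,-0.02,0],"roll": 0}])

```text
t: 8.48
tool_pos: [0.4845, -0.0246, 0.0719]
orientation: [1.324, 1.13, -1.324]
force: [-0.5, 0.3, -0.1]
opening: 0.034
```

```bash
python3 go.py .4936 -.0279 .055 -9
```

```text
t 8.475 pos [ 0.4845 -0.0246  0.0719] yaw -9.03 F [-0.5  0.3 -0.1] op 0.034 tilt [ 0.e+00 -3.e-04 -1.e+00]
linear [0.0282 0.0158 0.0031] roll -0.001114300918637549
```

Emit:
apply_moves(series=[{"jaw": 0.4,"linear": [-0.006,0,0],"roll": 0},{"jaw": 0.4,"linear": [-0.012,0,0],"roll": 0},{"jaw": 0.4,"linear": [-0.03,0,0],"roll": 0},{"jaw": 0.4,"linear": [-0.06,0,0],"roll": 0},{"jaw": 0.4,"linear": [-0.1,0,0],"roll": 0},{"jaw": 0.4,"linear": [-0.13,0,0],"roll": 0},{"jaw": 0.4,"linear": [-0.13,0,0],"roll": 0}])

```text
t: 9.35
tool_pos: [0.486, -0.0248, 0.1523]
orientation: [1.326, 1.127, -1.321]
force: [-0.3, -0.5, -0.8]
opening: 0.034
```

```bash
python3 - <<'E'
from h import *
b,K,M=cam('side','s6.png'); 
cv2.imwrite('pics/z6.png',cv2.resize(b[190:310,260:400],None,fx=4,fy=4,interpolation=cv2.INTER_CUBIC))
E
python3 go.py .4175 .281 .149 -7
```

```text
t 9.4 pos [ 0.4852 -0.0247  0.1508] yaw -9.03 F [-0.4 -0.6 -0.2] op 0.0339 tilt [ 2.e-03 -6.e-04 -1.e+00]
linear [ 0.0025 -0.1913 -0.4854] roll -0.06769644361806394
```

View pics/z6.png

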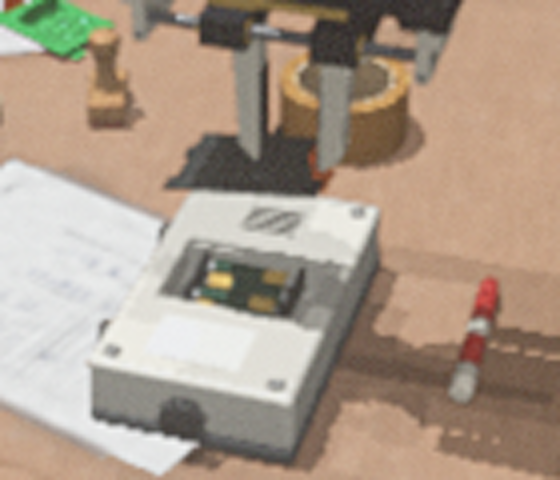

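The battery bay is open and the cover hangs level in the gripper. I'll carry it to the tray.

Emit:
apply_moves(series=[{"jaw": 0.4,"linear": [0,-0.01,-0.025],"roll": 0},{"jaw": 0.4,"linear": [0,-0.03,-0.075],"roll": 0},{"jaw": 0.4,"linear": [0,-0.052,-0.13],"roll": -0.03},{"jaw": 0.4,"linear": [0,-0.076,-0.19],"roll": -0.05},{"jaw": 0.4,"linear": [0,-0.1,-0.25],"roll": -0.07},{"jaw": 0.4,"linear": [0,-0.124,-0.31],"roll": -0.1},{"jaw": 0.4,"linear": [0,-0.148,-0.37],"roll": -0.1},{"jaw": 0.4,"linear": [0,-0.172,-0.42],"roll": -0.1},{"jaw": 0.4,"linear": [0,-0.188,-0.46],"roll": -0.1},{"jaw": 0.4,"linear": [0,-0.195,-0.48],"roll": -0.1},{"jaw": 0.4,"linear": [0,-0.197,-0.487],"roll": -0.1},{"jaw": 0.4,"linear": [0,-0.197,-0.487],"roll": -0.1}])

```text
t: 10.9
tool_pos: [0.4142, 0.2822, 0.1503]
orientation: [1.286, 1.156, -1.286]
force: [-0.6, 0.1, -0.9]
opening: 0.0338
```

```bash
python3 - <<'E'
from h import *
b,K,M=cam('side','s7.png'); a,_,_=cam('scene','sc7.png')
cv2.imwrite('pics/z7.png',np.vstack([cv2.resize(b[290:420,260:400],(480,300),interpolation=cv2.INTER_CUBIC),cv2.resize(a[180:275,130:260],(480,300),interpolation=cv2.INTER_CUBIC)]))
E
python3 go.py .4142 .2825 .035 -6
```

```text
t 11.0 pos [0.4145 0.2818 0.1504] yaw -6.08 F [-1.2 -0.2 -0.9] op 0.0341 tilt [ 1.9e-03 -9.0e-04 -1.0e+00]
linear [ 0.1924 -0.001  -0.0012] roll -0.0025808051168320152
```

View pics/z7.png

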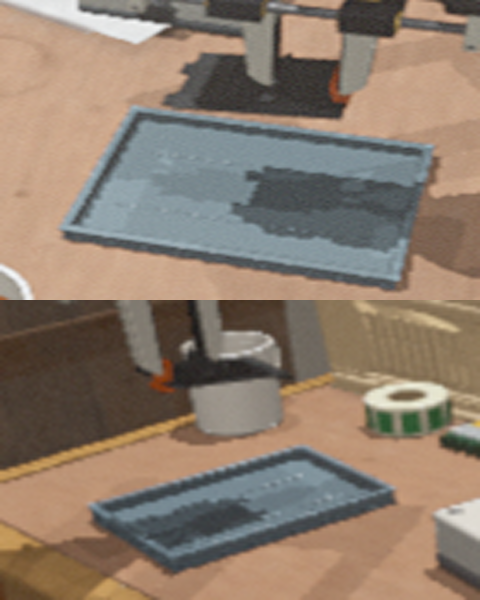

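Emit:
apply_moves(series=[{"jaw": 0.4,"linear": [0.02,-0.001,-0.001],"roll": 0},{"jaw": 0.4,"linear": [0.06,-0.001,-0.001],"roll": 0},{"jaw": 0.4,"linear": [0.1,-0.001,-0.001],"roll": 0},{"jaw": 0.4,"linear": [0.14,-0.001,-0.001],"roll": 0},{"jaw": 0.4,"linear": [0.17,-0.001,-0.001],"roll": 0},{"jaw": 0.4,"linear": [0.19,-0.001,-0.001],"roll": 0},{"jaw": 0.4,"linear": [0.2,-0.001,-0.001],"roll": 0},{"jaw": 0.4,"linear": [0.206,-0.001,-0.001],"roll": 0},{"jaw": 0.4,"linear": [0.206,-0.001,-0.001],"roll": 0}])

```text
t: 12.12
tool_pos: [0.4146, 0.2826, 0.0273]
orientation: [1.288, 1.155, -1.285]
force: [0.1, -0.3, -0.6]
opening: 0.0335
```

Emit:
apply_moves(series=[{"jaw": 0.4,"linear": [0.002,0,0],"roll": 0},{"jaw": 0.4,"linear": [0.004,0,0],"roll": 0},{"jaw": 0.4,"linear": [0.004,0,0],"roll": 0}])

```text
t: 12.5
tool_pos: [0.4148, 0.2829, 0.0252]
orientation: [1.288, 1.155, -1.284]
force: [-1.0, 0.3, 2.9]
opening: 0.0336
```

Emit:
apply_moves(series=[{"jaw": 0.4,"linear": [0.002,0,0],"roll": 0},{"jaw": 0.4,"linear": [0.004,0,0],"roll": 0},{"jaw": 0.4,"linear": [0.004,0,0],"roll": 0}])

```text
t: 12.88
tool_pos: [0.4148, 0.2829, 0.0227]
orientation: [1.288, 1.155, -1.284]
force: [-2.4, 0.2, 2.3]
opening: 0.033
```

Emit:
apply_moves(series=[{"jaw": 0.4,"linear": [0.002,0,0],"roll": 0},{"jaw": 0.4,"linear": [0.004,0,0],"roll": 0},{"jaw": 0.4,"linear": [0.004,0,0],"roll": 0}])

```text
t: 13.25
tool_pos: [0.4147, 0.2828, 0.0201]
orientation: [1.288, 1.155, -1.285]
force: [-0.6, 0.7, 0.8]
opening: 0.0329
```

Emit:
apply_moves(series=[{"jaw": 0.4,"linear": [0.002,0,0],"roll": 0},{"jaw": 0.4,"linear": [0.004,0,0],"roll": 0},{"jaw": 0.4,"linear": [0.004,0,0],"roll": 0}])

```text
t: 13.62
tool_pos: [0.4149, 0.2831, 0.0191]
orientation: [1.288, 1.155, -1.284]
force: [-6.6, -1.5, 15.3]
opening: 0.033
```

Emit:
apply_moves(series=[{"jaw": 0.4,"linear": [-0.0015,0,0],"roll": 0},{"jaw": 0.4,"linear": [-0.0015,0,0],"roll": 0},{"jaw": 0.27,"linear": [-0.0015,0,0],"roll": 0},{"jaw": 0.23,"linear": [-0.0015,0,0],"roll": 0},{"jaw": 0.19,"linear": [-0.0015,0,0],"roll": 0},{"jaw": 0.15,"linear": [-0.0015,0,0],"roll": 0},{"jaw": 0.1,"linear": [-0.0015,0,0],"roll": 0},{"jaw": 0.0,"linear": [-0.0015,0,0],"roll": 0},{"jaw": -0.15,"linear": [-0.0015,0,0],"roll": 0},{"jaw": -0.15,"linear": [-0.0015,0,0],"roll": 0},{"jaw": -0.15,"linear": [-0.0015,0,0],"roll": 0}])

```text
t: 15.0
tool_pos: [0.415, 0.2831, 0.02]
orientation: [1.288, 1.155, -1.284]
force: [0.2, -0.0, 0.2]
opening: 0.0533
```

Released; lift straight up.

Emit:
apply_moves(series=[{"jaw": -0.15,"linear": [-0.01,0,0],"roll": 0},{"jaw": -0.15,"linear": [-0.03,0,0],"roll": 0},{"jaw": -0.15,"linear": [-0.07,0,0],"roll": 0},{"jaw": -0.15,"linear": [-0.14,0,0],"roll": 0},{"jaw": -0.15,"linear": [-0.22,0,0],"roll": 0},{"jaw": -0.15,"linear": [-0.3,0,0],"roll": 0},{"jaw": -0.15,"linear": [-0.38,0,0],"roll": 0},{"jaw": -0.15,"linear": [-0.38,0,0],"roll": 0}])

```text
t: 16.0
tool_pos: [0.4165, 0.2844, 0.2543]
orientation: [1.296, 1.153, -1.275]
force: [-0.0, -0.0, -0.3]
opening: 0.0539
```

```bash
python3 - <<'E'
from h import *
b,K,M=cam('side','s8.png'); a,_,_=cam('scene','sc8.png'); w,Kw,Mw=cam('wrist','w8.png')
top=np.hstack([cv2.resize(b[220:420,260:400],(385,300),interpolation=cv2.INTER_CUBIC),cv2.resize(a[215:315,145:275],(400,300),interpolation=cv2.INTER_CUBIC)])
cv2.imwrite('pics/z8.png',np.vstack([top,cv2.resize(w[100:320,150:520],(785,290))]))
E
python3 go.py .4142 .2825 .2 -6
```

```text
t 16.15 pos [0.4139 0.2829 0.2477] yaw -6.07 F [0.2 0.7 0. ] op 0.0537 tilt [ 0.0027 -0.     -1.    ]
linear [0.0794 0.0003 0.0006] roll -0.0022870558504903826
```

View pics/z8.png

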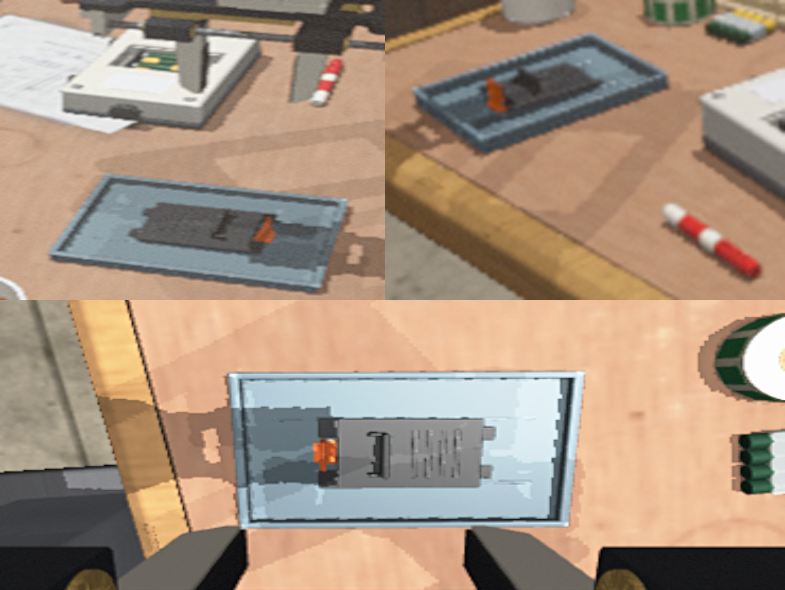

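The cover lies flat in the middle of the tray with its outer side up, the tab is intact, and the gripper is clear and touching nothing. I'm handing the job in.

```bash
python3 -c "
from plant import *
print(close_job())"
```

```text
the job is handed in; nothing more can be done
None
```

The battery cover is off the indicator and lies flat, outer side up, near the middle of the parts tray. The job was handed in at about 16 s of the 51 s allowed, and no verdict was reported.

- **Squeeze:** I pressed the tab towards the rib at 3, then 7, then 12 N. At 12 N it had moved in about 4 mm, and I held it there until the cover was down.
- **Removal:** I tipped the tab end up roughly 17 mm (estimated from a 14 mm rise at the grip), drew the cover back about 12 mm, and lifted it off. The force at the wrist stayed at about 4–5 N in the readings.
- **Placing:** I lowered the cover onto the tray floor in small steps. The last step bottomed out at 15 N upward with about 7 N sideways, so I backed off 1 mm before opening the jaws slowly.

The last pictures show the cover level in the tray, the tab unbroken and the battery bay open. The gripper is clear, with about 0 N on it. The marker and cells look undisturbed. The stamp and tape roll were last seen in place in the picture taken just after the cover came off; I did not check them again at the end. No check failed, but the first side-view picture of the tipping was unclear. I confirmed the tip with the wrist camera before drawing the tongues out.

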